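Find the case with the check weight by feel and hold its barcode up to the scanner

ROBOT

A 6-joint arm with a two-finger parallel gripper is mounted at the origin on the work surface. World frame = base frame: x ahead of the robot, y to its left, z up, the work surface at z = 0. Lengths are in m, angles in rad, forces in N, time in s.
With the tool pointing down it reaches from about 0.375 to 0.975 m from the base axis. Payload 3.8 kg.
Tool frame: the origin (TCP) lies on the centre line of the jaws, within the pads' length; the fingertips stand 17 mm ahead of it and the grasp point (between the pads) lies 2 mm behind it (bot.tip_extent is the distance from the TCP to the fingertips, in m); z points along the fingers, y is the line along which they close (so a half turn about z gives the same grasp; the last joint's range is limited). The gripper opens to 85 mm and grips with 20 to 120 N. Pads are 22 mm wide; open, the fingers measure 114 mm over their backs; the gripper's body (76 mm by 85 mm) begins 54 mm behind the grasp point. The pads swing forward as they close: fully open they stand 13 mm farther back than shut.
Start: joints at [-1.22, 0.264, 1.604, -0, 1.274, -0.037], TCP at [0.255, -0.625, 0.248] pointing down, gripper open.
Joint ranges: [-2.63, 2.63], [-0.94, 2.18], [0.31, 2.57], [-1.31, 4.45], [0, 2.66], [-2.55, 2.55]. Speed limits (rad/s): [2.57, 2.57, 3.14, 3.14, 3.14, 3.14].

INTERFACE

Orientations are given as a rotation vector (axis times angle).
In Python, from workcell import readout, read_camera, finish_job, bot gives the robot as it stands.
- The arm moves only by the tool jog_arm, never from a script. Its argument "deltas" is one flat list of numbers, 7 for each row, row after row: the shift along the tool's x, y, z in m, then the turn, a rotation vector about the tool's x, y, z in degrees, then the gripper command: -1 is shut, 1 is fully open, values between are in proportion. A call has 1 to 8 rows; each row is the pose to reach, as a shift and turn from the pose commanded when the call began, along the tool's axes at that moment; what a row does not reach only later rows make up. A row lasts 1/10 s, in which the tool goes at most 50 mm and 8.59 degrees, less where a joint would pass 70% of its speed; a pose out of reach is approached as far as the arm can. A call with a gripper value outside its range is refused whole. The fingers move at their own pace and stop on an object; "squeeze" is the grip in N (left out, the last holds). Time passes only in rows, so rows that repeat a pose let the fingers close. It gives the time, the measured TCP pose, the force, the opening and the grip force at its end, in the units of the state.
- readout.read_state(): the state, without advancing time (a new reading comes with each control period).
- read_camera(name): name is "scene" or "top" or "wrist"; returns a dict with "color" (384x512x3 uint8, blue, green, red), "fx", "fy", "cx", "cy" (pixels), "dist" ([k1, k2, p1, p2, k3] as OpenCV has them; the pictures are not rectified), "origin" and "attitude" of the camera in the world. Camera axes: x right, y down, z forward; pixel columns grow to the right and rows downward; lengths in m; the calibration is good to about 2 mm. A picture is of the moment at which its call begins. There is no depth.
- finish_job(): hands the job in; it is judged then, once.
The state is a dict: "time": time; "q": joint angles; "joint_vel": joint speeds; "joint_torque": joint torques, N m; "tool_pos": TCP position; "tcp_rot": TCP orientation; "wrist_force": force on the tool from outside, world axes, zero at the start; "torque": the same for the moment, N m; "width": opening from 0.0 (shut) to 1.0 (fully open); "grip_force": force on a finger pad.
Only numpy, scipy, OpenCV 4.12 (cv2) and the standard library are available. Lean on these libraries where they do the work, as an engineer would, in place of code of your own. Each camera call takes 0.05 s, during which the arm holds its last target. There are 200 camera calls.

TASK

The balance is due for its daily check: of the two look-alike white cases with red caps in the blue tray one holds the steel check weight and the other is empty, so find the right one by its weight and hold it up in the air to the hands-free scanner, the middle of its barcode about 10 cm straight in front of the centre of the scanner's window and square to it (the scanner's head is tipped down, so lean the case back to match). Finish while holding it still there for the scanner to read: the job ends with the case in the gripper, not put down. Show only the heavy case to the scanner, leave the empty one standing in the tray, do not touch the scanner and do not shift or upset anything else.

Things in the scene. Friction and masses are not known exactly. Their poses are not given: they have to be found in the camera images.
- case_1: one of two look-alike opaque white cases with red screw cap, standing in the tray. Body dia 54 up to 72 mm, shoulder to a neck of dia 36, cap dia 42 from 88 to 116 mm (top); the cap is tight and a good grip. Origin: centre of the underside; z up its axis; white label with barcode and green band on its -x side, 120 degrees wide, 18 to 66 mm high. Its content: see case_2
- case_2: the other case, same looks, sizes and axes as case_1. One of the two, either of them, holds a 200 g steel weight bedded in foam (265 to 280 g in all), the other only the foam (65 to 80 g); nothing shows it but the weight. The insert sits with 2 mm of play
- case_1_label (a point): middle of the barcode on case_1's label: 27 mm out on the case's -x side, 36 mm above its underside; axes as the case's
- case_2_label (a point): the same point on case_2
- tray: blue open transport tray, 280 x 280, 40 high, walls and floor 4 thick, fixed. Origin: centre of the underside. Holds the two white cases, an amber bottle and a cream jar in four places about 124 mm apart (62 mm either side of the centre in x and y), in any order
- scanner: hands-free barcode scanner on the counter, fixed: round black foot dia 116, bent steel stem, grey head 84 wide with a dark red window 62 x 40 in a black face; the whole is 245 high. At yaw 0 it looks to -x (towards the robot). Origin: under the foot, 30 mm in front of the foot's centre
- scanner_window (a point): centre of the scanner's window, 193 to 200 mm above the counter. Axes of the head: it looks along its own -x, y is level, z runs up the window. The head is tipped down about its y by 9 to 23 degrees, differently each time; its hinge is 30 mm behind the window
- scan_point (a point): the reading point: 100 mm straight out in front of the window (along its -x), where the barcode's middle belongs; axes as the window's
- amber_bottle: bystander in the tray: amber glass bottle, dia 52, white cap, 104 high. Origin: centre of the underside
- cream_jar: bystander in the tray: squat white jar, dia 66, green lid, 79 high. Origin: centre of the underside
- mortar: bystander white ceramic mortar, dia 148, 82 high, a pestle standing in it that reaches 155 mm high; right of the robot. Origin: centre of the underside
- dropper_bottle: bystander small amber bottle, dia 31, blue cap, 79 high; on the counter in front of the robot. Origin: centre of the underside
- marker: bystander pink felt marker, 105 long, 12 thick, lying at the left. Origin: centre of the underside

How it is judged:
On the way:
1. the case with the weight is lifted clear of the tray (((height (world z) of case_1 above 0.03 m and contact force between case_1 and the fingers above 1 N and contact force between case_1 and tray below 0.1 N and contact force between case_2 and tray between 0.3 and 1.5 N) or (height (world z) of case_2 above 0.03 m and contact force between case_2 and the fingers above 1 N and contact force between case_2 and tray below 0.1 N and contact force between case_1 and tray between 0.3 and 1.5 N))), for 0.2 s.
At the end, for the whole second after the job is handed in: Only the gripper holds the heavy case, still: barcode middle 100 mm (+-30) before the window, within 20 mm of its axis sideways and up or down, label facing the window and square within 0.2 rad both ways. The light case stands upright, at rest, let go, on the tray's floor (((x of case_1_label in the frame of scan_point between -0.03 and 0.03 m and y of case_1_label in the frame of scan_point between -0.02 and 0.02 m and z of case_1_label in the frame of scan_point between -0.02 and 0.02 m and angle between the x axis of case_1 and the x axis of scanner_window, either way round below 0.2 rad and angle between the z axis of case_1 and the z axis of scanner_window, either way round below 0.2 rad and x of scanner_window in the frame of case_1 below -0.05 m and angle between case_1's own z axis and vertical below 0.8 rad and height (world z) of case_1 above 0.06 m and linear speed of case_1 below 0.03 m/s and contact force between case_1 and the fingers above 1 N and contact force between case_1 and tray below 0.1 N and angle between case_2's own z axis and vertical below 0.1 rad and linear speed of case_2 below 0.02 m/s and contact force between case_2 and the fingers below 0.05 N and contact force between case_2 and tray between 0.3 and 1.5 N and z of case_2 in the frame of tray below 0.008 m and x of case_2 in the frame of tray between -0.13 and 0.13 m and y of case_2 in the frame of tray between -0.13 and 0.13 m) or (x of case_2_label in the frame of scan_point between -0.03 and 0.03 m and y of case_2_label in the frame of scan_point between -0.02 and 0.02 m and z of case_2_label in the frame of scan_point between -0.02 and 0.02 m and angle between the x axis of case_2 and the x axis of scanner_window, either way round below 0.2 rad and angle between the z axis of case_2 and the z axis of scanner_window, either way round below 0.2 rad and x of scanner_window in the frame of case_2 below -0.05 m and angle between case_2's own z axis and vertical below 0.8 rad and height (world z) of case_2 above 0.06 m and linear speed of case_2 below 0.03 m/s and contact force between case_2 and the fingers above 1 N and contact force between case_2 and tray below 0.1 N and angle between case_1's own z axis and vertical below 0.1 rad and linear speed of case_1 below 0.02 m/s and contact force between case_1 and the fingers below 0.05 N and contact force between case_1 and tray between 0.3 and 1.5 N and z of case_1 in the frame of tray below 0.008 m and x of case_1 in the frame of tray between -0.13 and 0.13 m and y of case_1 in the frame of tray between -0.13 and 0.13 m))); the arm keeps its last pose, push and grip.
It fails at once if the scanner is touched (contact force between scanner and anything else above 1 N).
It fails at once if the empty case is shown to the scanner (its barcode within 60 mm of the reading point) ((distance between case_1_label and scan_point below 0.06 m and contact force between case_2 and tray above 1.5 N) or (distance between case_2_label and scan_point below 0.06 m and contact force between case_1 and tray above 1.5 N)).
It fails at once if a bystander is shifted by more than 30 mm or tipped ((distance of amber_bottle from where it was at the start of the episode above 0.03 m or angle between amber_bottle's own z axis and vertical above 0.3 rad) or (distance of cream_jar from where it was at the start of the episode above 0.03 m or angle between cream_jar's own z axis and vertical above 0.3 rad) or (distance of mortar from where it was at the start of the episode above 0.03 m or angle between mortar's own z axis and vertical above 0.3 rad) or (distance of dropper_bottle from where it was at the start of the episode above 0.03 m or angle between dropper_bottle's own z axis and vertical above 0.3 rad) or (distance of marker from where it was at the start of the episode above 0.03 m or angle between marker's own z axis and vertical above 0.3 rad)).
It also fails if it takes over 51 s, if anything falls off the work surface, if the arm or the gripper's body presses on something with over 40 N, if the wrist force passes 120 N, or if a joint passes its speed limit or range.

## Working session

There is one attempt and no reset: what is moved stays moved. The work goes in short steps, Python scripts to look and compute and a tool call to move; the robot and the scene stay as the last step left them, time stands still between calls to the robot, and variables do not carry over. Pictures are saved under pics/ and viewed, at most 10 in all, crops included, and the job is handed in when it is done.

Besides the shell and the picture viewer there is one more tool, called after "Request:" by a JSON object that holds its "fn" and its "kwargs", one argument or row to a line. jog_arm: Moves the arm, as the interface text tells. Its arguments: {"type":"object","properties":{"deltas":{"type":"array"},"squeeze":{"type":"number"}},"required":["deltas"]}

```bash
mkdir -p pics; ls; cat > h.py <<'E'
import numpy as np,cv2
from scipy.spatial.transform import Rotation as R
from workcell import readout, read_camera, finish_job, bot
def Rm(a):
    a=np.array(a,float)
    return a if a.shape==(3,3) else (R.from_rotvec(a).as_matrix() if a.size==3 else R.from_quat(a).as_matrix())
def ray(c,uv):
    K=np.array([[c['fx'],0,c['cx']],[0,c['fy'],c['cy']],[0,0,1.]])
    p=cv2.undistortPoints(np.array(uv,float).reshape(-1,1,2),K,np.array(c['dist'],float)).reshape(-1,2)
    d=np.c_[p,np.ones(len(p))]@Rm(c['attitude']).T
    return np.array(c['origin'],float),d/np.linalg.norm(d,axis=1)[:,None]
def onz(c,uv,z):
    o,d=ray(c,uv); return o+d*((z-o[2])/d[:,2])[:,None]
def proj(c,P):
    K=np.array([[c['fx'],0,c['cx']],[0,c['fy'],c['cy']],[0,0,1.]])
    Rc=Rm(c['attitude']); 
    return cv2.projectPoints(((np.array(P,float).reshape(-1,3)-c['origin'])@Rc),np.zeros(3),np.zeros(3),K,np.array(c['dist'],float))[0].reshape(-1,2)
def tri(c1,a,c2,b):
    o1,d1=ray(c1,a);o2,d2=ray(c2,b);out=[]
    for x,y in zip(d1,d2):
        s=np.linalg.lstsq(np.c_[x,-y],o2-o1,rcond=None)[0]; p=o1+x*s[0];q=o2+y*s[1]
        out.append(np.r_[(p+q)/2,np.linalg.norm(p-q)])
    return np.array(out)
E
python3 - <<'E'
from h import *
import pickle
d={}
for n in ['scene','top']:
    c=read_camera(n); d[n]=c; cv2.imwrite(f'pics/{n}0.png',cv2.resize(c['color'],(800,600),interpolation=cv2.INTER_CUBIC))
    print(n,c['origin'],c['attitude'],c['fx'],c['dist'])
pickle.dump(d,open('c0.pkl','wb'))
print(readout.read_state(), [x for x in dir(bot) if x[0]!='_'])
E
```

```text
pics
scene [1.10683289 1.01222945 0.95915126] [-0.65520344 -2.55342467  1.28998031] 500.0368598594577 [0.05111316 0.         0.         0.         0.        ]
top [0.42939187 0.01419462 1.12396865] [-2.1129669   2.15422643 -0.15189044] 358.86500736094115 [0.01025937 0.         0.         0.         0.        ]
{'time': 0.1, 'q': array([-1.21990663e+00,  2.64686206e-01,  1.60525165e+00, -1.49611258e-05,
        1.27369039e+00, -3.69026509e-02]), 'joint_vel': array([-0.00126747,  0.00063735, -0.00127911,  0.00084405, -0.00089403,
       -0.00155047]), 'joint_torque': array([-1.91995541e-04, -5.16707826e+01, -3.68588805e+01, -1.29112946e-04,
        6.25374276e-03, -1.04028743e-05]), 'tool_pos': array([ 0.25502431, -0.62429108,  0.24707315]), 'tcp_rot': array([-3.08075015e+00, -6.04952891e-01,  5.21782013e-04]), 'wrist_force': array([ 0.27300932, -0.07986575,  0.38469628]), 'torque': array([ 0.00946391, -0.05213487,  0.02799048]), 'grip_force': 0.0, 'width': 0.9978881513885822} ['MotionError', 'tip_extent']
```

View pics/scene0.png

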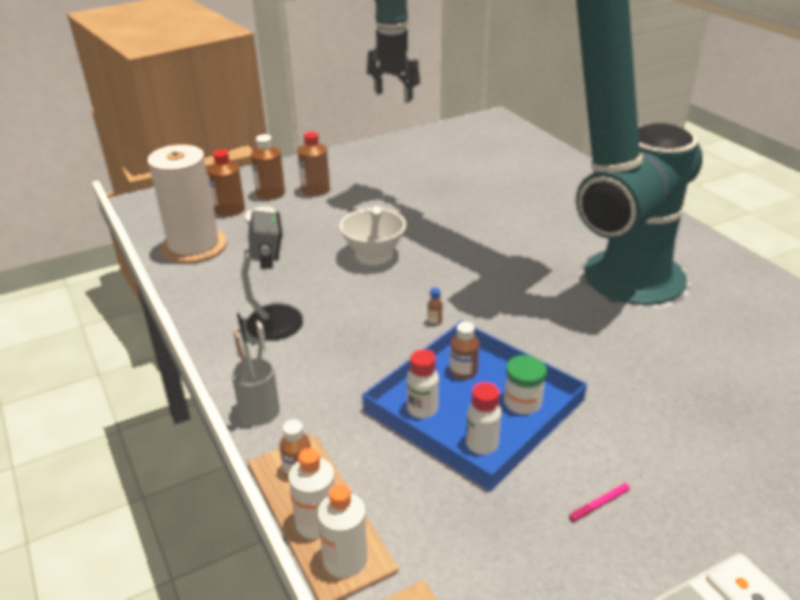

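View pics/top0.png

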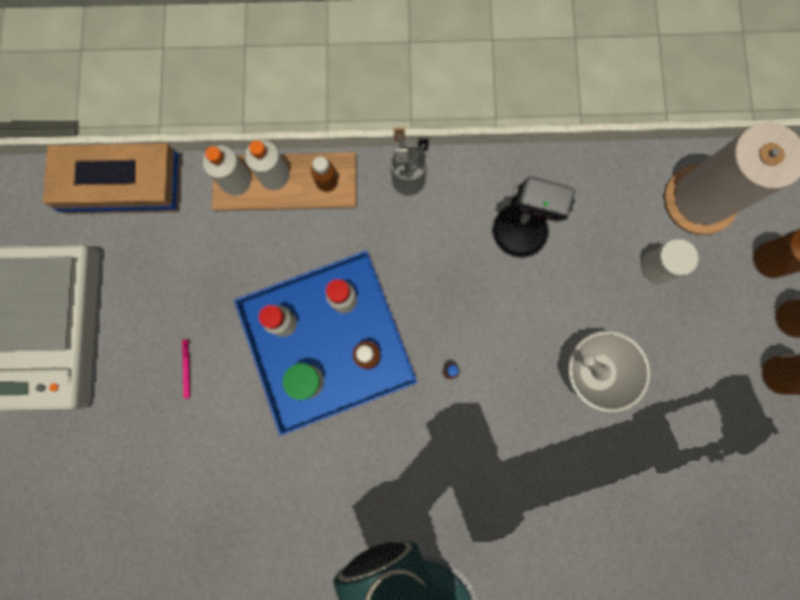

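The scene view shows the red-capped cases at about (422,385) and (485,420), with the scanner at (265,270) seen from behind. In the top view the caps are at (340,291) and (272,317), the scanner head is at (546,197) and its foot at (520,230).

```bash
python3 - <<'E'
from h import *
import pickle
d=pickle.load(open('c0.pkl','rb'))
def blobs(c,lo,hi,amin=40):
    hsv=cv2.cvtColor(c['color'],cv2.COLOR_BGR2HSV); m=cv2.inRange(hsv,lo,hi)
    if lo[0]==0: m|=cv2.inRange(hsv,(172,lo[1],lo[2]),(180,255,255))
    n,l,s,ce=cv2.connectedComponentsWithStats(m)
    return [(ce[i],s[i]) for i in range(1,n) if s[i][4]>=amin]
for n in d:
    for ce,s in blobs(d[n],(0,170,90),(6,255,255)): print(n,ce.round(1),s,onz(d[n],ce,0.12 if n=='top' else .106).round(4))
t=d['top']
# scanner in top: full-res px = view*0.64 ; head roof corners approx
h=np.array([[527,178],[574,187],[568,217],[519,206]])*.64
print('head roof z~.24',onz(t,h,.24).round(3))
print('foot',onz(t,[[520*.64,231*.64]],.01).round(3))
tc=np.array([[236,300],[367,253],[415,381],[281,433]])*.64
P=onz(t,tc,.04);print('tray',P.round(3),P.mean(0).round(3))
for nm,p,z in [('amber',(365,354),.104),('jar',(302,381),.083),('dropper',(452,370),.079),('mortar',(609,371),.082)]: print(nm,onz(t,[np.array(p)*.64],z).round(3))
a=t['color'][95:180,300:385]; s=d['scene']['color'][120:220,140:200]
b=d['scene']['color'][215:300,240:345]
im=np.hstack([cv2.resize(x,None,fx=400/x.shape[0]*.75,fy=400/x.shape[0]*.75,interpolation=cv2.INTER_CUBIC) for x in (a,s,b)])
if im.shape[1]>800: im=im[:,:800]
cv2.imwrite('pics/crop1.png',im)
E
```

```text
scene [140.9  99.8] [137  96   9   9  68] [[ 0.6502 -0.8157  0.106 ]]
scene [270.5 229.1] [264 225  14   9 106] [[0.5988 0.1248 0.106 ]]
scene [310.4 251.2] [303 246  16  12 143] [[0.5545 0.2491 0.106 ]]
top [215.8 185.8] [209 179  14  14 152] [[0.6053 0.1352 0.12  ]]
top [173.2 202.4] [166 196  15  14 161] [[0.5602 0.2559 0.12  ]]
head roof z~.24 [[ 0.765 -0.192  0.24 ]
 [ 0.748 -0.268  0.24 ]
 [ 0.697 -0.255  0.24 ]
 [ 0.718 -0.177  0.24 ]]
foot [[ 0.74  -0.226  0.01 ]]
tray [[ 0.604  0.344  0.04 ]
 [ 0.693  0.086  0.04 ]
 [ 0.44  -0.004  0.04 ]
 [ 0.348  0.252  0.04 ]] [0.521 0.169 0.04 ]
amber [[0.49  0.087 0.104]]
jar [[0.444 0.205 0.083]]
dropper [[ 0.459 -0.072  0.079]]
mortar [[ 0.452 -0.358  0.082]]
```

View pics/crop1.png

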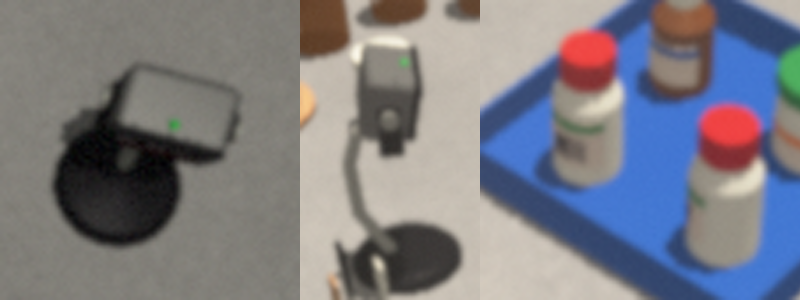

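Crop: the black window face is the lower, robot-facing edge of the head, so the scanner yaw is about -12°. The cases' labels both face roughly +x. Next I'll check the wrist camera's mounting.

```bash
python3 - <<'E'
from h import *
s=readout.read_state(); c=read_camera('wrist')
Rt=Rm(s['tcp_rot']); print(Rt.round(3)); print('cam in tool',(Rt.T@(c['origin']-s['tool_pos'])).round(4)); print((Rt.T@Rm(c['attitude'])).round(3),c['fx'],c['cx'],c['dist'])
E
```

```text
[[ 0.926  0.378 -0.001]
 [ 0.378 -0.926  0.002]
 [ 0.    -0.002 -1.   ]]
cam in tool [ 0.0663 -0.0005 -0.1245]
[[-0.    -0.964 -0.264]
 [ 1.     0.    -0.   ]
 [ 0.    -0.264  0.964]] 317.4817143702757 257.7802997310536 [-0.03115534  0.          0.          0.          0.        ]
```

```bash
cat >> h.py <<'E'
def look(zdir,xhint):
    z=np.array(zdir,float);z/=np.linalg.norm(z);x=np.array(xhint,float);x=x-z*(x@z);x/=np.linalg.norm(x)
    return np.c_[x,np.cross(z,x),z]
def delta(p,Rg):
    s=readout.read_state();Rt=Rm(s['tcp_rot'])
    dv=R.from_matrix(Rt.T@Rg).as_rotvec(degrees=True)
    print('delta',(Rt.T@(np.array(p)-s['tool_pos'])).round(4),dv.round(2),'|',np.linalg.norm(np.array(p)-s['tool_pos']).round(3),np.linalg.norm(dv).round(1),'q',s['q'].round(2))
E
python3 - <<'E'
from h import *
delta([.50,-.19,.35],look([.643,0,-.766],[0,1,0]))
delta([.50,-.19,.35],look([.643,0,-.766],[0,-1,0]))
E
```

```text
delta [ 0.391  -0.3097 -0.1022] [-35.25  23.56 -64.9 ] | 0.509 77.5 q [-1.22  0.26  1.61 -0.    1.27 -0.04]
delta [ 0.391  -0.3097 -0.1022] [ 26.09  39.04 106.93] | 0.509 116.8 q [-1.22  0.26  1.61 -0.    1.27 -0.04]
```

Request:
{"fn": "jog_arm", "kwargs": {
  "deltas": [0.391,-0.31,-0.102,-35.3,23.6,-64.9,1,0.391,-0.31,-0.102,-35.3,23.6,-64.9,1,0.391,-0.31,-0.102,-35.3,23.6,-64.9,1,0.391,-0.31,-0.102,-35.3,23.6,-64.9,1,0.391,-0.31,-0.102,-35.3,23.6,-64.9,1,0.391,-0.31,-0.102,-35.3,23.6,-64.9,1,0.391,-0.31,-0.102,-35.3,23.6,-64.9,1,0.391,-0.31,-0.102,-35.3,23.6,-64.9,1]
}}

```text
time: 0.95
tool_pos: [0.4478, -0.2813, 0.3288]
tcp_rot: [1.982, 1.726, 0.606]
wrist_force: [0.3, -0.5, 0.7]
width: 0.999
grip_force: 0.0
```

```bash
python3 - <<'E'
from h import *
delta([.50,-.19,.35],look([.643,0,-.766],[0,1,0]))
E
```

```text
delta [0.0978 0.0429 0.0098] [-3.73  2.67 -7.01] | 0.107 8.4 q [-0.88 -0.37  2.17  0.56  0.94 -0.98]
```

Request:
{"fn": "jog_arm", "kwargs": {
  "deltas": [0.098,0.043,0.01,-3.7,2.7,-7,1,0.098,0.043,0.01,-3.7,2.7,-7,1,0.098,0.043,0.01,-3.7,2.7,-7,1,0.098,0.043,0.01,-3.7,2.7,-7,1,0.098,0.043,0.01,-3.7,2.7,-7,1]
}}

```text
time: 1.45
tool_pos: [0.5001, -0.1926, 0.3491]
tcp_rot: [1.824, 1.815, 0.659]
wrist_force: [0.3, 0.5, -0.1]
width: 1.0
grip_force: 0.0
```

```bash
python3 - <<'E'
from h import *
import pickle
c=read_camera('wrist');pickle.dump(c,open('w1.pkl','wb'))
print(c['origin'],proj(c,[.7,-.217,.196]))
cv2.imwrite('pics/w1.png',cv2.resize(c['color'],(800,600),interpolation=cv2.INTER_CUBIC))
E
```

```text
[ 0.4194411  -0.12542323  0.44473434] [[305.35158303 182.30551594]]
```

View pics/w1.png

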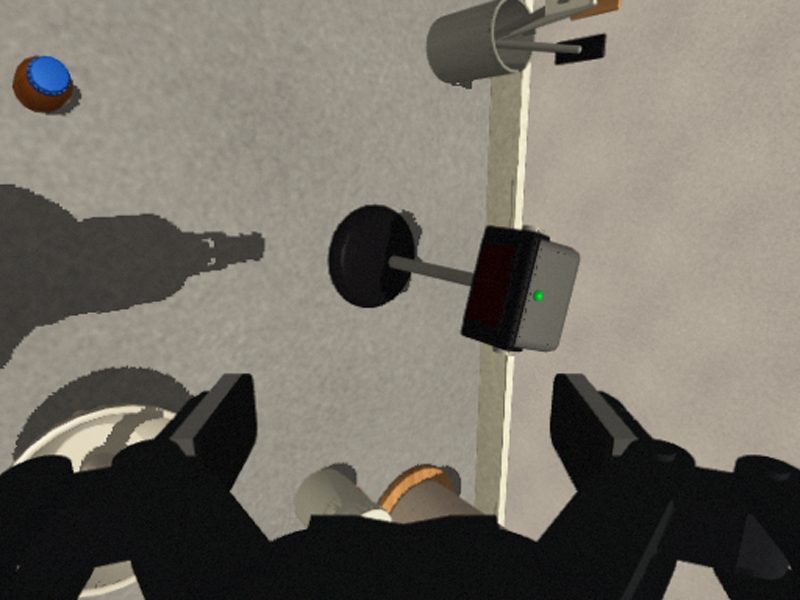

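The wrist view shows the dark red window as a quad at about (488,242), (517,246), (500,326), (468,322), with the foot at (372,256) and the dropper cap at (48,76).

```bash
python3 - <<'E'
from h import *
import pickle
from scipy.optimize import least_squares
c=pickle.load(open('w1.pkl','rb')); im=c['color'].astype(int)
m=((im[...,2]-im[...,1]>14)&(im[...,2]-im[...,0]>14)&(im[...,2]<110)).astype(np.uint8)
m[:,:285]=0;m[:,345:]=0;m[:140]=0;m[220:]=0
m=cv2.morphologyEx(m,cv2.MORPH_CLOSE,np.ones((3,3)))
n,l,s,ce=cv2.connectedComponentsWithStats(m);i=1+s[1:,4].argmax();print(s[i],ce[i])
cnt=max(cv2.findContours((l==i).astype(np.uint8),cv2.RETR_EXTERNAL,cv2.CHAIN_APPROX_NONE)[0],key=cv2.contourArea)
q=cv2.approxPolyDP(cv2.convexHull(cnt),3.5,True).reshape(-1,2);print(q.tolist())
if len(q)!=4: q=cv2.boxPoints(cv2.minAreaRect(cnt))
q=q.astype(float); g=q.mean(0); q=g+(q-g)*(1+.5/np.linalg.norm(q-g,axis=1))[:,None]
# order: low-left in window. image right=up. image down = world -y
def Rw(yaw,t): return R.from_euler('ZY',[yaw,-t]).as_matrix()   # tilt checked below
print('x axis check',Rw(0,.3)[:,0],Rw(0,.3)[:,2])
def corners(v):
    M=Rw(v[3],v[4]); return np.array([v[0],v[1],v[2]])+np.array([[0,a,b] for a,b in ((.031,-.02),(.031,.02),(-.031,.02),(-.031,-.02))])@M.T
v0=[.7,-.217,.1965,-.22,.28]
p=proj(c,corners(v0)); o=[int(np.linalg.norm((q-q.mean(0))-(x-p.mean(0)),axis=1).argmin()) for x in p];print(o);q=q[o]
f=lambda v:np.r_[(proj(c,corners(v))-q).ravel(),(v[2]-.1965)/.002]
r=least_squares(f,v0);print(r.x.round(4),np.degrees(r.x[3:]).round(1),r.fun.round(2))
# foot centre from ellipse for yaw check
d=cv2.inRange(c['color'],(0,0,0),(45,45,45))[120:205,200:270];k=max(cv2.findContours(d,0,1)[0],key=cv2.contourArea);e=cv2.fitEllipse(k);print('foot',e,onz(c,[np.array(e[0])+[200,120]],.008))
print('silver roof green led etc')
# labels view
for tilt in (20,):
  t=np.radians(tilt); delta([.72,.19,.25],look([-np.sin(t),0,-np.cos(t)],[1,0,0]))
E
```

```text
[300 157  30  52 950] [313.87789474 181.57368421]
[[311, 157], [329, 159], [317, 208], [300, 202]]
x axis check [0.95533649 0.         0.29552021] [-0.29552021 -0.          0.95533649]
[0, 1, 2, 3]
[ 0.716  -0.2187  0.1956 -0.3062  0.303 ] [-17.5  17.4] [ 0.09 -0.39  0.23 -0.57 -0.15  0.64 -0.01  0.38 -0.43]
foot ((36.4574089050293, 43.42285919189453), (51.44987487792969, 66.00524139404297), 13.086627006530762) [[ 0.73428354 -0.22420123  0.008     ]]
silver roof green led etc
delta [0.3842 0.1036 0.2162] [ 46.41 -46.58  80.64] | 0.453 104.1 q [-0.66 -0.42  2.19  0.54  0.86 -0.91]
```

Request:
{"fn": "jog_arm", "kwargs": {
  "deltas": [0.384,0.104,0.216,46.4,-46.6,80.6,1,0.384,0.104,0.216,46.4,-46.6,80.6,1,0.384,0.104,0.216,46.4,-46.6,80.6,1,0.384,0.104,0.216,46.4,-46.6,80.6,1,0.384,0.104,0.216,46.4,-46.6,80.6,1,0.384,0.104,0.216,46.4,-46.6,80.6,1,0.384,0.104,0.216,46.4,-46.6,80.6,1,0.384,0.104,0.216,46.4,-46.6,80.6,1]
}}

```text
time: 2.3
tool_pos: [0.6202, 0.0162, 0.291]
tcp_rot: [2.589, 1.233, 0.197]
wrist_force: [0.8, -0.2, 1.0]
width: 0.999
grip_force: 0.0
```

```bash
python3 - <<'E'
from h import *
t=np.radians(20); delta([.72,.19,.25],look([-np.sin(t),0,-np.cos(t)],[1,0,0]))
E
```

```text
delta [ 0.1976 -0.0431  0.0313] [ 24.6  -26.63  47.44] | 0.205 59.7 q [ 0.09  0.01  1.84 -0.23  1.08  0.86]
```

Request:
{"fn": "jog_arm", "kwargs": {
  "deltas": [0.198,-0.043,0.031,24.6,-26.6,47.4,1,0.198,-0.043,0.031,24.6,-26.6,47.4,1,0.198,-0.043,0.031,24.6,-26.6,47.4,1,0.198,-0.043,0.031,24.6,-26.6,47.4,1,0.198,-0.043,0.031,24.6,-26.6,47.4,1,0.198,-0.043,0.031,24.6,-26.6,47.4,1,0.198,-0.043,0.031,24.6,-26.6,47.4,1,0.198,-0.043,0.031,24.6,-26.6,47.4,1]
}}

```text
time: 3.1
tool_pos: [0.7202, 0.1884, 0.2469]
tcp_rot: [3.093, 0.006, -0.549]
wrist_force: [0.6, 0.1, 0.2]
width: 0.998
grip_force: 0.0
```

```bash
python3 - <<'E'
from h import *
import pickle
t=np.radians(20); delta([.72,.19,.25],look([-np.sin(t),0,-np.cos(t)],[1,0,0]))
c=read_camera('wrist');pickle.dump(c,open('w2.pkl','wb'))
print(c['origin'])
cv2.imwrite('pics/w2.png',cv2.resize(c['color'],(800,600),interpolation=cv2.INTER_CUBIC))
E
```

```text
delta [-0.0013 -0.0016 -0.0028] [0.05 0.14 0.21] | 0.004 0.3 q [0.19 0.62 1.14 0.07 1.72 1.76]
[0.82552618 0.18907061 0.34080494]
```

View pics/w2.png

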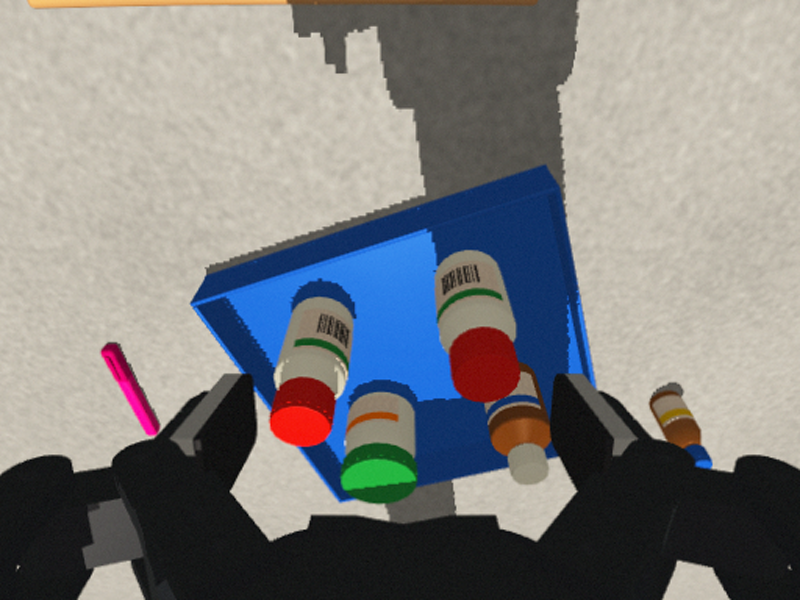

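The wrist view shows both labels clearly. The left case's barcode is at about (333,330) with its cap at (303,411), and the right case's barcode is at (461,278) with its cap at (484,364).

```bash
python3 - <<'E'
from h import *
import pickle
d=pickle.load(open('c0.pkl','rb'));w=pickle.load(open('w2.pkl','rb'))
def reds(c,roi):
    hsv=cv2.cvtColor(c['color'],cv2.COLOR_BGR2HSV);m=cv2.inRange(hsv,(0,150,60),(6,255,255))|cv2.inRange(hsv,(170,150,60),(180,255,255))
    out=[]
    n,l,s,ce=cv2.connectedComponentsWithStats(m)
    for i in range(1,n):
        x,y,ww,h,a=s[i]
        if a>60 and roi[0]<x<roi[1] and roi[2]<y<roi[3]: out.append(cv2.minEnclosingCircle(np.argwhere(l==i)[:,::-1].astype(np.float32))[0] if 0 else ce[i])
    return out
V=[(d['scene'],reds(d['scene'],(250,330,215,270))),(d['top'],reds(d['top'],(150,240,160,220))),(w,reds(w,(150,350,190,300)))]
for c,l in V: print([np.round(x,1) for x in l])
seed={'A':[.60,.131,.106],'B':[.559,.25,.106]}
bc={'A':[(461,278),(443,281),(480,275)],'B':[(333,330),(318,328),(352,334)]}
for k,s0 in seed.items():
    o=[];D=[];
    for c,l in V:
        p=proj(c,s0)[0];b=min(l,key=lambda x:np.linalg.norm(x-p));oo,dd=ray(c,[b]);o.append(oo);D.append(dd[0])
        print(k,(onz(c,[b],.106)[0]).round(4))
    M=sum(np.eye(3)-np.outer(x,x) for x in D);v=sum((np.eye(3)-np.outer(x,x))@y for x,y in zip(D,o));P=np.linalg.solve(M,v);print(k,'tri',P.round(4))
    P=np.mean([onz(V[i][0],[min(V[i][1],key=lambda x:np.linalg.norm(x-proj(V[i][0],s0)[0]))],.106)[0] for i in (0,1,2)],axis=0)
    # dark bars mask centroid refine
    for u in bc[k]:
        oo,dd=ray(w,[np.array(u)*.64]);x=dd[0];e=oo[:2]-P[:2]
        r=np.roots([x[:2]@x[:2],2*e@x[:2],e@e-.027**2]);t=min(r.real);q=oo+t*x;print('  bar',np.iscomplexobj(r),q.round(4),np.degrees(np.arctan2(*(q-P)[1::-1])).round(1))
s=readout.read_state();print(s['wrist_force'])
E
```

```text
[array([270.4, 231. ]), array([310.3, 252.9])]
[array([215.9, 185.8]), array([173.3, 202.4])]
[array([309.5, 233.1]), array([193.4, 263.3])]
A [0.6029 0.1313 0.106 ]
A [0.6077 0.1368 0.106 ]
A [0.606  0.1364 0.106 ]
A tri [0.607  0.1364 0.1094]
  bar False [0.6299 0.1465 0.0413] 25.7
  bar False [0.6191 0.1582 0.029 ] 59.9
  bar False [0.6325 0.1331 0.0413] -3.7
B [0.5583 0.2542 0.106 ]
B [0.5619 0.2589 0.106 ]
B [0.5608 0.2583 0.106 ]
B tri [0.5616 0.2578 0.1086]
  bar False [0.5829 0.2423 0.0433] -33.4
  bar False [0.587  0.2531 0.0461] -8.6
  bar False [0.5631 0.2303 0.0242] -84.1
[0.34314493 0.29636055 0.01893038]
```

```bash
python3 - <<'E'
from h import *
import pickle
w=pickle.load(open('w2.pkl','rb'))
for u,P in (((461,278),(.606,.1358)),((333,330),(.561,.2578))):
    q=onz(w,[np.array(u)*.64],.04)[0];print(q,np.linalg.norm(q[:2]-P),np.degrees(np.arctan2(q[1]-P[1],q[0]-P[0])))
delta([.606,.136,.18],look([0,0,-1],[1,0,0]))
E
```

```text
[0.62905525 0.14634892 0.04      ] 0.02535397919185326 24.586448489953405
[0.58016473 0.24284402 0.04      ] 0.02430983724090185 -37.968145933663784
delta [-0.084   0.0525  0.1028] [ 0.04 20.01  0.44] | 0.143 20.0 q [0.2  0.62 1.14 0.07 1.72 1.76]
```

Request:
{"fn": "jog_arm", "kwargs": {
  "deltas": [-0.084,0.0525,0.103,0,20,0.4,1,-0.084,0.0525,0.103,0,20,0.4,1,-0.084,0.0525,0.103,0,20,0.4,1,-0.084,0.0525,0.103,0,20,0.4,1,-0.084,0.0525,0.103,0,20,0.4,1,-0.084,0.0525,0.103,0,20,0.4,1]
}}

```text
time: 3.75
tool_pos: [0.6056, 0.1393, 0.1842]
tcp_rot: [-3.141, -0.007, -0.009]
wrist_force: [0.4, 0.1, 0.1]
width: 1.0
grip_force: 0.0
```

```bash
python3 - <<'E'
from h import *
c=read_camera('wrist')
delta([.606,.136,.106],look([0,0,-1],[1,0,0]))
hsv=cv2.cvtColor(c['color'],cv2.COLOR_BGR2HSV);m=cv2.inRange(hsv,(0,150,60),(6,255,255))|cv2.inRange(hsv,(170,150,60),(180,255,255))
n,l,s,ce=cv2.connectedComponentsWithStats(m)
for i in range(1,n):
    if s[i][4]>200: print(s[i],onz(c,[ce[i]],.115).round(4),onz(c,[ce[i]],.12).round(4))
E
```

```text
delta [-0.0022  0.0039  0.0795] [-0.06 -0.48  0.24] | 0.08 0.5 q [ 0.19  0.21  1.79 -0.    1.13  1.75]
[ 231  172   66   71 3631] [[0.6078 0.1366 0.115 ]] [[0.6094 0.1366 0.12  ]]
[  53  231   74   66 2868] [[0.5692 0.2565 0.115 ]] [[0.5718 0.2535 0.12  ]]
```

Request:
{"fn": "jog_arm", "kwargs": {
  "deltas": [0,0.002,0.025,0,0,0,1,0,0.003,0.05,0,0,0,1,0,0.003,0.07,0,0,0,1,0,0.003,0.078,0,0,0,1,0,0.003,0.078,0,0,0,1]
}}

```text
time: 4.3
tool_pos: [0.6069, 0.1369, 0.1047]
tcp_rot: [-3.141, -0.006, -0.005]
wrist_force: [-1.0, -0.4, 0.3]
width: 1.0
grip_force: 0.0
```

```bash
python3 - <<'E'
from h import *
delta([.606,.1365,.106],look([0,0,-1],[1,0,0])); print(readout.read_state()['wrist_force'])
E
```

```text
delta [-0.0009  0.0004 -0.0013] [-0.01 -0.18  0.22] | 0.002 0.3 q [ 0.18  0.29  1.85 -0.    1.    1.75]
[-0.96585769 -0.37366767  0.32543002]
```

Close on the cap, then lift.

Request:
{"fn": "jog_arm", "kwargs": {
  "deltas": [0,0,0,0,0,0,-1,0,0,0,0,0,0,-1,0,0,0,0,0,0,-1,0,0,0,0,0,0,-1,0,0,0,0,0,0,-1,0,0,0,0,0,0,-1,0,0,0,0,0,0,-1],
  "squeeze": 50
}}

```text
time: 5.0
tool_pos: [0.6062, 0.1366, 0.1062]
tcp_rot: [-3.141, -0.005, -0.008]
wrist_force: [0.5, -1.4, 6.0]
width: 0.474
grip_force: 50.8
```

Request:
{"fn": "jog_arm", "kwargs": {
  "deltas": [0,0,-0.008,0,0,0,-1,0,0,-0.02,0,0,0,-1,0,0,-0.035,0,0,0,-1,0,0,-0.05,0,0,0,-1,0,0,-0.06,0,0,0,-1,0,0,-0.06,0,0,0,-1,0,0,-0.06,0,0,0,-1,0,0,-0.06,0,0,0,-1]
}}

```text
time: 5.8
tool_pos: [0.6042, 0.1364, 0.1637]
tcp_rot: [3.141, 0.005, 0.001]
wrist_force: [0.2, -0.4, -2.6]
width: 0.478
grip_force: 50.8
```

```bash
python3 - <<'E'
from h import *
for i in range(8):
    c=read_camera('top'); s=readout.read_state(); print(s['wrist_force'].round(2),s['torque'].round(3))
print(s['tool_pos'],s['width'],s['grip_force'])
E
```

```text
[-0.54  0.31 -2.34] [ 0.07  -0.01   0.083]
[-0.46 -0.52 -2.4 ] [-0.017  0.019 -0.04 ]
[-0.16 -0.69 -3.39] [ 0.009  0.012 -0.003]
[-0.48 -0.98 -2.27] [ 0.015 -0.037 -0.019]
[-0.02  0.16 -2.79] [ 0.012 -0.001  0.02 ]
[ 0.56  0.32 -3.68] [-0.007 -0.046  0.045]
[ 0.17 -0.38 -2.4 ] [ 0.015 -0.003  0.031]
[-0.43 -0.18 -1.61] [-0.038 -0.016 -0.009]
[0.6047712  0.13654129 0.16422222] 0.4802071755731274 50.76456964015961
```

Force averages about -2.6 N, which is roughly 270 g, so this is the heavy case. I'll check the label's position in the grip with the scene camera.

```bash
python3 - <<'E'
from h import *
import pickle
c=read_camera('scene');s=readout.read_state();pickle.dump((c,s),open('s2.pkl','wb'))
T=s['tool_pos']; base=T+[0,0,-.102-.002+.002]
th=np.radians(25); L=base+[.027*np.cos(th),.027*np.sin(th),.036]
print('base',base,'L',L,proj(c,L),proj(c,base+[0,0,.036]))
x0,y0=228,190
im=cv2.resize(c['color'][y0:y0+75,x0:x0+100],None,fx=8,fy=8,interpolation=cv2.INTER_CUBIC)
for p,col in ((L,(255,0,255)),(base+[0,0,.116],(0,255,255)),(base,(0,255,255))):
    u=(proj(c,p)[0]-[x0,y0]+.5)*8; cv2.circle(im,tuple(int(a) for a in u),5,col,1)
cv2.imwrite('pics/s2.png',im)
E
```

```text
base [0.60484833 0.13655144 0.06235428] L [0.62931864 0.14796213 0.09835428] [[264.79485434 239.99420751]] [[270.77174479 234.52446979]]
```

View pics/s2.png

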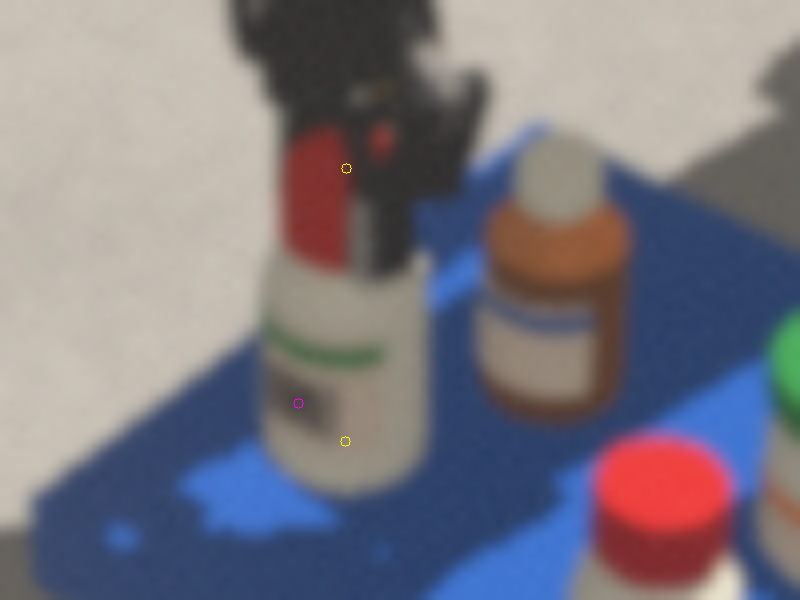

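In the scene crop the barcode centre is at about (303,405) against my predicted (298,403), so the in-hand model is good and the label yaw is about 26°. Next is raising the case and working out the target pose.

Request:
{"fn": "jog_arm", "kwargs": {
  "deltas": [0,0,-0.015,0,0,0,-1,0,0,-0.035,0,0,0,-1,0,0,-0.06,0,0,0,-1,0,0,-0.08,0,0,0,-1,0,0,-0.095,0,0,0,-1,0,0,-0.1,0,0,0,-1,0,0,-0.1,0,0,0,-1]
}}

```text
time: 6.95
tool_pos: [0.6051, 0.1367, 0.2658]
tcp_rot: [-3.141, -0.005, -0.007]
wrist_force: [0.6, -0.0, -3.7]
width: 0.48
grip_force: 50.9
```

```bash
cat >> h.py <<'E'
def goal(back=0,yaw=-16.,t=17.4,W=(.716,-.219,.1956),lab=26.):
    Rw=R.from_euler('ZY',[yaw,-t],degrees=True).as_matrix(); xw,zw=Rw[:,0],Rw[:,2]
    Rc=np.c_[-xw,np.cross(zw,-xw),zw]
    a=np.radians(lab); Rg=look([0,0,1],[-np.cos(a),-np.sin(a),0]); Rt=look([0,0,-1],[1,0,0])
    P=np.array(W)-.127*xw+.066*zw-back*np.array([xw[0],xw[1],0])
    return P,Rc@Rg.T@Rt
E
python3 - <<'E'
from h import *
print(goal()[0]); delta(*goal(.06)); delta(*goal(0)); s=readout.read_state(); print(s['tool_pos'],s['wrist_force'])
E
```

```text
[ 0.58053399 -0.18015575  0.22060168]
delta [-0.0808  0.3008  0.0447] [ 1.4  17.5  41.85] | 0.315 45.4 q [ 0.18  0.15  1.71 -0.    1.28  1.75]
delta [-0.0258  0.3168  0.045 ] [ 1.4  17.5  41.85] | 0.321 45.4 q [ 0.18  0.15  1.71 -0.    1.28  1.75]
[0.6051461  0.13666305 0.26582306] [ 0.56163333 -0.03833805 -3.6853297 ]
```

Request:
{"fn": "jog_arm", "kwargs": {
  "deltas": [-0.003,0.01,0.001,0,0.6,1.5,-1,-0.008,0.03,0.003,0.1,1.8,4.2,-1,-0.014,0.053,0.006,0.2,3,7.5,-1,-0.02,0.076,0.01,0.3,4.4,10.5,-1,-0.027,0.1,0.014,0.5,5.8,14,-1,-0.033,0.124,0.018,0.6,7.2,17.2,-1,-0.04,0.148,0.022,0.7,8.6,20.5,-1,-0.046,0.172,0.026,0.8,10,24,-1]
}}

```text
time: 7.75
tool_pos: [0.5571, -0.037, 0.2361]
tcp_rot: [-3.048, 0.65, -0.27]
wrist_force: [0.3, 0.3, -2.8]
width: 0.478
grip_force: 51.0
```

```bash
python3 - <<'E'
from h import *
delta(*goal(.06)); delta(*goal(0))
E
```

```text
delta [0.0208 0.1299 0.0127] [ 0.83  7.7  17.67] | 0.132 19.3 q [-0.11 -0.06  1.99 -0.    1.04  1.88]
delta [0.0767 0.1221 0.0225] [ 0.83  7.7  17.67] | 0.146 19.3 q [-0.11 -0.06  1.99 -0.    1.04  1.88]
```

Request:
{"fn": "jog_arm", "kwargs": {
  "deltas": [0.004,0.023,0.002,0.1,1.4,3.1,-1,0.008,0.046,0.004,0.3,2.8,6.2,-1,0.012,0.07,0.007,0.4,4.2,9.5,-1,0.016,0.093,0.009,0.6,5.6,12.8,-1,0.019,0.113,0.011,0.7,6.8,15.6,-1,0.021,0.126,0.012,0.8,7.6,17.4,-1,0.021,0.127,0.012,0.8,7.7,17.6,-1,0.021,0.127,0.012,0.8,7.7,17.6,-1]
}}

```text
time: 8.55
tool_pos: [0.5287, -0.1604, 0.223]
tcp_rot: [-2.876, 1.097, -0.471]
wrist_force: [0.1, 0.5, -2.5]
width: 0.476
grip_force: 51.1
```

```bash
python3 - <<'E'
from h import *
import pickle
delta(*goal(0)); print(goal(.06)[0])
c=read_camera('scene'); w=read_camera('wrist'); pickle.dump((c,w),open('s3.pkl','wb'))
a=cv2.resize(c['color'][110:230,140:260],(400,400),interpolation=cv2.INTER_CUBIC)
b=cv2.resize(w['color'],(400,300)); b=np.vstack([b,np.zeros((100,400,3),np.uint8)])
cv2.imwrite('pics/s3.png',np.hstack([a,b]))
E
```

```text
delta [ 0.0489 -0.0183  0.0188] [-0.11 -0.01  0.21] | 0.055 0.2 q [-0.35 -0.13  2.1   0.03  0.87  1.93]
[ 0.52549751 -0.16437429  0.22060168]
```

View pics/s3.png

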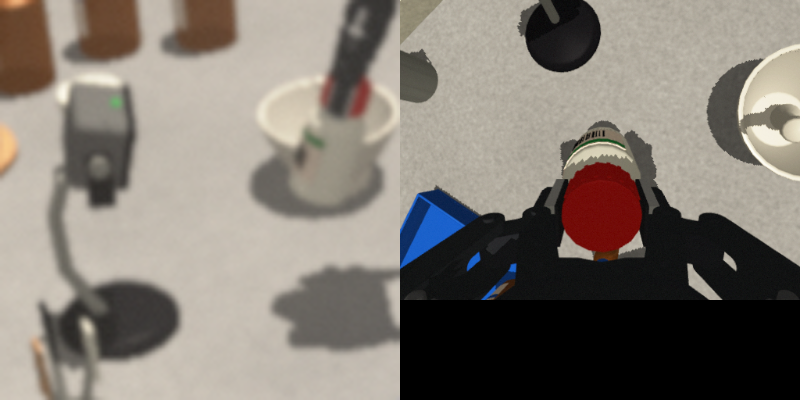

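The scene crop (left) shows the case facing the scanner from a standoff. The wrist view (right) shows the barcode at about (592,133), just left of the cap centre at (602,215), as predicted. Now the final approach.

Request:
{"fn": "jog_arm", "kwargs": {
  "deltas": [0.007,-0.003,0.003,0,0,0,-1,0.018,-0.007,0.007,0,0,0,-1,0.03,-0.011,0.012,0,0,0,-1,0.041,-0.015,0.016,0,0,0,-1,0.047,-0.018,0.018,0,0,0,-1,0.049,-0.018,0.019,0,0,0.2,-1,0.049,-0.018,0.019,0,0,0.2,-1,0.049,-0.018,0.019,0,0,0.2,-1]
}}

```text
time: 9.45
tool_pos: [0.5807, -0.1805, 0.2209]
tcp_rot: [-2.874, 1.102, -0.471]
wrist_force: [0.3, -0.1, -2.4]
width: 0.478
grip_force: 51.1
```

```bash
python3 - <<'E'
from h import *
delta(*goal(0)); c=read_camera('top'); w=read_camera('wrist'); s=readout.read_state(); print(s['wrist_force'],s['grip_force'],np.abs(s['joint_vel']).max())
L=np.array([.716,-.219,.1956])-.1*R.from_euler('ZY',[-16,-17.4],degrees=True).as_matrix()[:,0]
u=proj(w,L)[0]; print('pred label px',u)
a=cv2.resize(c['color'][95:180,290:385],(400,358),interpolation=cv2.INTER_CUBIC)
x,y=int(u[0])-50,int(u[1])-60
b=cv2.resize(w['color'][y:y+90,x:x+100],(398,358),interpolation=cv2.INTER_CUBIC)
cv2.circle(b,tuple(int(k) for k in ((u-[x,y]+.5)*3.98)),4,(255,0,255),1)
cv2.imwrite('pics/s4.png',np.hstack([a,b]))
E
```

```text
delta [-0.0004 -0.0001  0.0002] [-0.11 -0.04  0.05] | 0.0 0.1 q [-0.36 -0.02  2.    0.03  0.86  1.93]
[ 0.21214562 -0.05821087 -3.69624921] 51.11815273761749 0.0017300287072858705
pred label px [238.15420587 174.36045566]
```

View pics/s4.png

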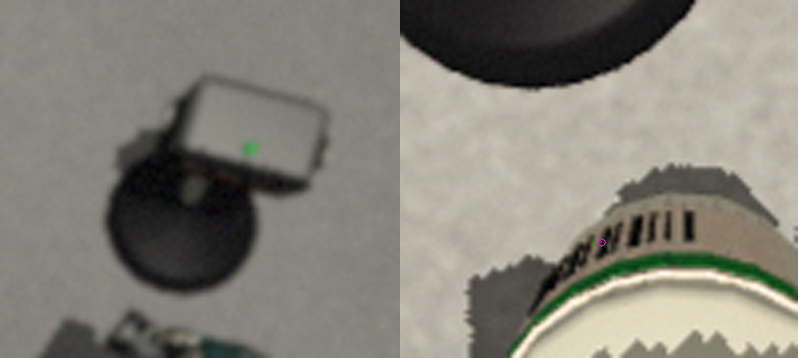

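The wrist crop shows the barcode spanning (540–695, 210–290). Its middle is about (608,240), against a predicted (601,242), so it is in place. The arm is still and nothing else was touched.

```bash
python3 -c "
from h import *
print(finish_job())"
```

```text
the job is handed in; nothing more can be done
None
```

I found the heavy case by its lift force (about 270 g) and handed the job in with it held still, its barcode about 10 cm in front of the scanner window and square to it; no verdict came back.

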